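Sweep the tray's lids shut

ROBOT

A 6-joint arm with a two-finger parallel gripper is mounted at the origin on a cart in front of the work surface, level with it; the furniture and walls round the work are solid. World frame = base frame: x ahead of the robot, y to its left, z up, the work surface at z = 0. Lengths are in mm, angles in degrees, forces in N, time in s.
With the tool pointing down it reaches from about 300 to 850 mm from the base axis. Payload 4.2 kg.
Tool frame: the origin (TCP) lies between the finger pads; the fingertips stand 14 mm ahead of it and the grasp point (between the pads) lies 5 mm behind it (env.finger_overhang is the distance from the TCP to the fingertips, in mm); z points along the fingers, y is the line along which they close (so a half turn about z gives the same grasp; the last joint's range is limited). The gripper opens to 91 mm and grips with 3 to 60 N. Pads are 32 mm wide; open, the fingers measure 118 mm over their backs; the gripper's body (76 mm by 178 mm) begins 60 mm behind the grasp point.
Start: joints at [-1.146, 18.312, 89.639, -0, 72.044, -1.146], TCP at [575.017, 0, 198.476] pointing down, gripper open.
Joint ranges: [-177.97, 177.97], [-48.28, 115.42], [12.27, 149.76], [-77.06, 257.06], [2.81, 150.46], [-146.56, 146.56]. Speed limits (degrees/s): [147.25, 147.25, 180, 180, 180, 180].

INTERFACE

Orientations are given as [roll, pitch, yaw] about the fixed x, y, z axes, in that order (R = Rz(yaw) Ry(pitch) Rx(roll)).
In Python, from workcell import status, cams, env, finder gives the robot as it stands.
- The arm moves only by the tool apply_moves, never from a script. Its argument "increments" is a list of rows, each a list of 7 numbers: the opening, from -1 (shut) to 1 (fully open), then the shift along the world's x, y, z in m, then the turn, a rotation vector about the world's x, y, z in degrees. In form: [[gripper, x, y, z, ax, ay, az], ...]. A call has 1 to 5 rows; each row shifts and turns the commanded pose from where the row before left it; what a row does not reach is not made up. A row lasts 1/12 s, in which the tool goes at most 41.7 mm and 7.16 degrees, less where a joint would pass 70% of its speed; a pose out of reach is approached as far as the arm can. A call with a gripper value outside its range is refused whole. The fingers move at their own pace and stop on an object; "newtons" is the grip in N (left out, the last holds). Time passes only in rows, so rows that do not move let the fingers close. It gives the time, the measured TCP pose, the force, the opening and the grip force at its end, in the units of the state.
- status.state(): the state, without advancing time (a new reading comes with each control period).
- cams.grab_frame(name): name is "scene" or "side" or "wrist"; returns a dict with "color" (420x560x3 uint8, red, green, blue), "intrinsics" (3x3 intrinsics, pixels), "k1" (the pictures are not rectified: a ray, as slopes to the right and down, at radius r is drawn at 1 + k1 r^2 times it, then the intrinsics apply), "R" (3x3) and "t" (3): a world point X has camera coordinates R X + t. Camera axes: x right, y down, z forward; pixel columns grow to the right and rows downward; lengths in mm; the calibration is good to about 2 mm. A picture is of the moment at which its call begins. There is no depth.
- env.job_done(): hands the job in; it is judged then, once.
Trained networks look in the newest picture that a camera, given by its name, has taken for a name from the list of things; names that differ only in an ending like _2 or _b are one class to them, and where a whole thing is asked for, a point or a joint stands for the part that bears it (a point fixed in the world has none). Each returns a list of dicts, best first, with "score" (0 to 1); they miss things now and then, are a little off and sometimes report something else, mostly with a low value. They report only what shows in the picture. A call takes as long as a camera call.
- finder.boxes_of(query, camera): "rect" ([left, top, width, height] in pixels, round what is visible of it).
- finder.trace(query, camera): "pixels" (420x560 bool, what is visible of it) and "rect" ([left, top, width, height] in pixels, round what is visible of it).
The state is a dict: "time_s": time; "qpos": joint angles; "qvel": joint speeds; "effort": joint torques, N m; "ee_pos": TCP position; "ee_rot": TCP orientation; "force": force on the tool from outside, world axes, zero at the start; "torque": the same for the moment, N m; "gripper_width": finger opening in mm; "gripper_force": force on a finger pad.
Only numpy, scipy, OpenCV 4.12 (cv2) and the standard library are available. Lean on these libraries where they do the work, as an engineer would, in place of code of your own. Each camera call takes 0.05 s, during which the arm holds its last target. There are 200 camera calls.

TASK

Close the six open dust lids of the bow-shaped sample tray by running the closed fingertips gently along its curved row, from the end with the flat lug to the other end, so that the lids tip over and fall shut one after another in order. Do it in one low pass, without raising the hand away from the row between the first lid and the last. Do not grip, lift or push the tray out of its place, leave the vials and the petri dish beside it alone, and finish clear of everything.

Things in the scene. Friction and masses are not known exactly. Their poses are not given: they have to be found in the camera images.
- tray: Bow-shaped grey tray, loose, 0.7 kg, any yaw: six round wells (26 mm wide, 34 high) on an arc of 120 mm radius, 36 mm apart, on a foot strip 35 mm wide; white hinged lids stand open. A flat ribbed lug, 5 mm high, sticks out 47 mm from well 1 along the row. Origin: on the worktop, mid-tray; z up; arc centre at (-104, 0) mm, well 1 (-16, -82), well 6 (-16, 82), the row bulging to +x between.
- well_1 (a point): Centre of well 1 at the height of the top of its lid when shut (37 mm above the worktop); well 1 is the one next to the lug. Its orientation is the tray's.
- well_2 (a point): Centre of well 2 at the height of the top of its lid when shut (37 mm above the worktop); 36 mm further along the arc from well 1. Its orientation is the tray's.
- well_3 (a point): Centre of well 3 at the height of the top of its lid when shut (37 mm above the worktop); 36 mm further along the arc from well 2. Its orientation is the tray's.
- well_4 (a point): Centre of well 4 at the height of the top of its lid when shut (37 mm above the worktop); 36 mm further along the arc from well 3. Its orientation is the tray's.
- well_5 (a point): Centre of well 5 at the height of the top of its lid when shut (37 mm above the worktop); 36 mm further along the arc from well 4. Its orientation is the tray's.
- well_6 (a point): Centre of well 6 at the height of the top of its lid when shut (37 mm above the worktop); 36 mm further along the arc from well 5. Its orientation is the tray's.
- lid_1 (a joint): Lid 1's angle, rad: 0 = shut flat, 1.65 to 1.95 as found (upright, leaning a little back to the lug end), stop at 2.0. Its hinge lies across the row, 15 mm from the well's centre on the lug-end side, 35 mm above the worktop; the lid is 28 mm wide, 3 mm thick, reaches 32 mm from the hinge. It turns with almost no force; pushed down to about 0.8 rad it drops shut by its weight.
- lid_2 (a joint): Lid 2's angle, rad: 0 = shut flat, 1.65 to 1.95 as found (upright, leaning a little back to the lug end), stop at 2.0. Its hinge lies across the row, 15 mm from the well's centre on the lug-end side, 35 mm above the worktop; the lid is 28 mm wide, 3 mm thick, reaches 32 mm from the hinge. It turns with almost no force; pushed down to about 0.8 rad it drops shut by its weight.
- lid_3 (a joint): Lid 3's angle, rad: 0 = shut flat, 1.65 to 1.95 as found (upright, leaning a little back to the lug end), stop at 2.0. Its hinge lies across the row, 15 mm from the well's centre on the lug-end side, 35 mm above the worktop; the lid is 28 mm wide, 3 mm thick, reaches 32 mm from the hinge. It turns with almost no force; pushed down to about 0.8 rad it drops shut by its weight.
- lid_4 (a joint): Lid 4's angle, rad: 0 = shut flat, 1.65 to 1.95 as found (upright, leaning a little back to the lug end), stop at 2.0. Its hinge lies across the row, 15 mm from the well's centre on the lug-end side, 35 mm above the worktop; the lid is 28 mm wide, 3 mm thick, reaches 32 mm from the hinge. It turns with almost no force; pushed down to about 0.8 rad it drops shut by its weight.
- lid_5 (a joint): Lid 5's angle, rad: 0 = shut flat, 1.65 to 1.95 as found (upright, leaning a little back to the lug end), stop at 2.0. Its hinge lies across the row, 15 mm from the well's centre on the lug-end side, 35 mm above the worktop; the lid is 28 mm wide, 3 mm thick, reaches 32 mm from the hinge. It turns with almost no force; pushed down to about 0.8 rad it drops shut by its weight.
- lid_6 (a joint): Lid 6's angle, rad: 0 = shut flat, 1.65 to 1.95 as found (upright, leaning a little back to the lug end), stop at 2.0. Its hinge lies across the row, 15 mm from the well's centre on the lug-end side, 35 mm above the worktop; the lid is 28 mm wide, 3 mm thick, reaches 32 mm from the hinge. It turns with almost no force; pushed down to about 0.8 rad it drops shut by its weight.
- vial_1: Small glass vial with a black cap, 22 mm diameter, 50 mm high, standing loose in the hollow of the arc about 75 mm from the row. Origin at the centre of its underside. A bystander.
- vial_2: Small glass vial with a clear ribbed cap, 22 mm diameter, 50 mm high, standing loose outside the arc about 70 mm from the row. Origin at the centre of its underside. A bystander.
- petri_dish: Petri dish with lid, 60 mm diameter, 15 mm high, lying loose outside the arc about 80 mm from the row. Origin at the centre of its underside. A bystander.

How it is judged:
By the outcome, as a careful person would: the job done as asked, in the order asked, and still so for the second after the job is handed in, with the robot touching nothing.
It also fails if it takes over 45 s, if anything falls off the work surface, if the arm or the gripper's body presses on something with over 40 N, if the wrist force passes 120 N, or if a joint passes its speed limit or range.

## Working session

There is one attempt and no reset: what is moved stays moved. The work goes in short steps, Python scripts to look and compute and a tool call to move; the robot and the scene stay as the last step left them, time stands still between calls to the robot, and variables do not carry over. Pictures are saved under pics/ and viewed, at most 10 in all, crops included, and the job is handed in when it is done.

Besides the shell and the picture viewer there is one more tool, called as name([rows], argument=value, ...), one row to a line, values as JSON. apply_moves: Moves the arm, as the interface text tells. Its arguments: {"type":"object","properties":{"increments":{"type":"array","items":{"type":"array","items":{"type":"number"}}},"newtons":{"type":"number"}},"required":["increments"]}

```bash
mkdir -p pics
cat > h.py <<'E'
import numpy as np, cv2
from workcell import status, cams, env, finder
def proj(f,X):
    X=np.atleast_2d(X).astype(float); c=X@np.array(f["R"]).T+np.array(f["t"])
    s=c[:,:2]/c[:,2:]; r2=(s**2).sum(1,keepdims=True); s=s*(1+f["k1"]*r2)
    K=np.array(f["intrinsics"]); return s*[K[0,0],K[1,1]]+[K[0,2],K[1,2]]
def unproj(f,uv,z):
    K=np.array(f["intrinsics"]); d=(np.atleast_2d(uv)-[K[0,2],K[1,2]])/[K[0,0],K[1,1]]
    s=d.copy()
    for _ in range(20): s=d/(1+f["k1"]*(s**2).sum(1,keepdims=True))
    R=np.array(f["R"]); t=np.array(f["t"]); o=-R.T@t
    w=np.c_[s,np.ones(len(s))]@R; return o+w*((z-o[2])/w[:,2])[:,None]
def save(n,im): cv2.imwrite("pics/"+n,cv2.cvtColor(im,cv2.COLOR_RGB2BGR))
E
python3 - <<'E'
from h import *
import pickle
F={}
for n in ["scene","side","wrist"]:
    f=cams.grab_frame(n); F[n]=f; save(n+"0.png",f["color"])
    print(n,(-np.array(f["R"]).T@np.array(f["t"])).round(),f["k1"])
    for q in ["tray","well_1","lid_1","vial_1","vial_2","petri_dish"]:
        try:
            o=finder.boxes_of(q,n); print(q,[(round(b["score"],2),np.round(b["rect"]).astype(int).tolist()) for b in o[:7]])
        except Exception as e: print(q,e)
    o=finder.trace("tray",n); F[n+"_t"]=o
pickle.dump(F,open("F.pkl","wb"))
a=np.hstack([F[n]["color"] for n in ["scene","side"]]); 
print(status.state())
E
```

```text
scene [ 295. -475.  677.] -0.05175483592844438
tray [(0.94, [245, 172, 41, 80])]
well_1 [(0.88, [243, 173, 43, 83])]
lid_1 [(0.61, [265, 211, 12, 14]), (0.61, [263, 174, 10, 10]), (0.57, [245, 172, 42, 81]), (0.5, [274, 203, 9, 8]), (0.5, [274, 182, 9, 10]), (0.49, [274, 193, 9, 12])]
vial_1 [(0.75, [298, 182, 13, 17]), (0.51, [238, 200, 14, 20])]
vial_2 [(0.75, [298, 182, 13, 17]), (0.51, [238, 200, 14, 20])]
petri_dish [(0.58, [297, 208, 29, 25])]
side [ 328. -582.  595.] 0.05014685073829661
tray [(0.92, [218, 177, 60, 99])]
well_1 [(0.91, [218, 179, 55, 96])]
lid_1 [(0.64, [254, 176, 13, 15]), (0.57, [250, 226, 10, 15]), (0.57, [262, 201, 12, 11]), (0.54, [226, 237, 14, 8]), (0.49, [256, 215, 16, 13]), (0.4, [262, 194, 9, 6])]
vial_1 [(0.76, [221, 208, 9, 25]), (0.61, [298, 194, 15, 28])]
vial_2 [(0.76, [221, 208, 9, 25]), (0.61, [298, 194, 15, 28])]
petri_dish [(0.68, [292, 231, 28, 28]), (0.59, [218, 208, 15, 27])]
wrist [574.  77. 386.] -0.06494857897757758
tray [(0.94, [170, 0, 124, 190])]
well_1 [(0.69, [170, 0, 122, 192])]
lid_1 [(0.84, [177, 165, 20, 21]), (0.73, [251, 100,
[... 291 characters left out ...]
82, 143, 57, 54])]
{'time_s': 1.2, 'qpos': array([-1.14690000e+00,  1.83108910e+01,  8.96387731e+01, -1.47739352e-03,
        7.20421636e+01, -1.14622381e+00]), 'qvel': array([-0.0320587 , -0.06044897,  0.07961491,  0.04168212, -0.01371986,
        0.01971232]), 'effort': array([-8.17274795e-04, -4.12360525e+01, -2.32231683e+01,  7.25401123e-02,
        3.79180152e-02,  2.15489587e-05]), 'ee_pos': array([ 5.75029906e+02, -1.83265245e-02,  1.98487592e+02]), 'ee_rot': array([1.79991858e+02, 1.56868180e-03, 8.99997791e+01]), 'force': array([-0.47321141,  0.24556151, -1.08153419]), 'torque': array([-0.00128876, -0.01895458, -0.00880128]), 'gripper_force': 0.0, 'gripper_width': 91.52801515158811}
```

View pics/scene0.png

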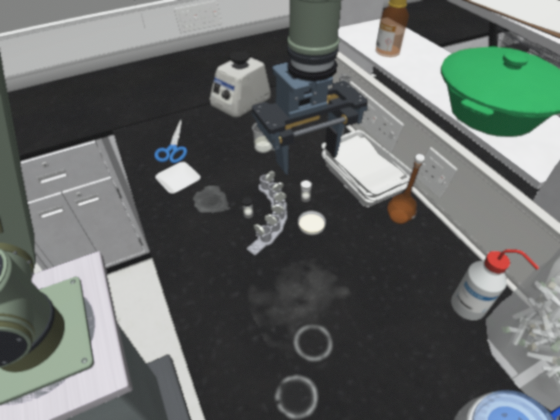

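View pics/wrist0.png

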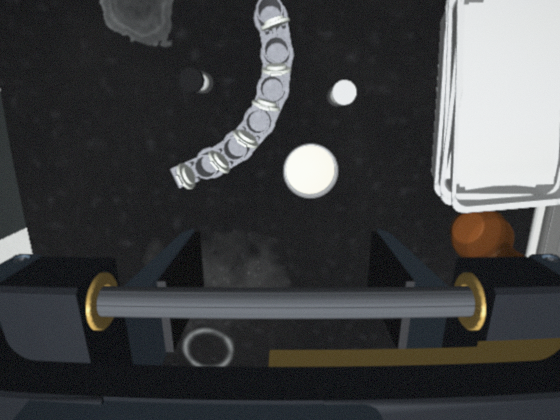

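View pics/side0.png

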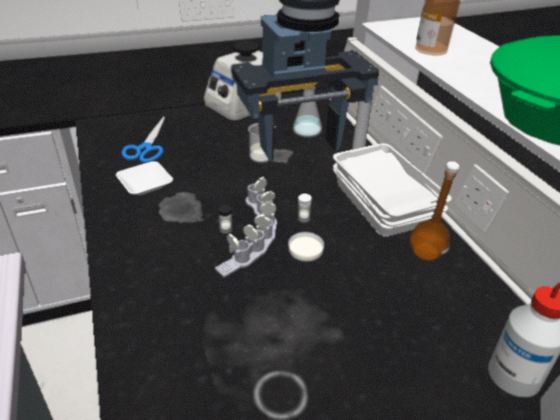

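The wrist view shows the lug end at the lower left (~(175,180)). The wells run up the arc to about (270,12), with vials at (195,80) and (343,92) and the dish at (310,170). I'll fit the tray pose by silhouette.

```bash
cat >> h.py <<'E'
AC=np.array([-104.,0]); WA=[(i-2.5)*36/120 for i in range(6)]
def arc(r,a): return AC+r*np.array([np.cos(a),np.sin(a)])
def parts(lid=1.8):
    P=[]
    e=17.5/120
    A=np.linspace(WA[0]-e,WA[-1]+e,13)
    for a,b in zip(A[:-1],A[1:]):
        P.append([[*arc(r,x),z] for r in(102.5,137.5) for x in(a,b) for z in(0,5)])
    c=arc(120,WA[0]); t=np.array([np.sin(WA[0]),-np.cos(WA[0])]); n=np.array([np.cos(WA[0]),np.sin(WA[0])])
    P.append([[*(c+t*s+n*w),z] for s in(0,47) for w in(-12,12) for z in(0,5)])
    for a in WA:
        c=arc(120,a); n=np.array([np.cos(a),np.sin(a)]); t=np.array([-n[1],n[0]])
        P.append([[*(c+15*np.array([np.cos(q),np.sin(q)])),z] for q in np.linspace(0,6.28,17) for z in(0,34)])
        P.append([[*(c-15*t+n*w+t*l*np.cos(lid)),35+l*np.sin(lid)] for l in(0,32) for w in(-14,14)])
    return [np.array(p) for p in P]
def T(p,X):
    X=np.array(X,float); c,s=np.cos(p[2]),np.sin(p[2]); Y=X.copy()
    Y[:,0]=p[0]+c*X[:,0]-s*X[:,1]; Y[:,1]=p[1]+s*X[:,0]+c*X[:,1]; return Y
def sil(f,p,P,S=4):
    m=np.zeros((420*S,560*S),np.uint8)
    for q in P:
        cv2.fillConvexPoly(m,cv2.convexHull(((proj(f,T(p,q))+.5)*S).astype(np.int32)),1)
    return cv2.resize(m.astype(np.float32),(560,420),interpolation=cv2.INTER_AREA)
def overlay(f,p,box,sc,name,lid=1.8):
    l,t,w,h=box; im=cv2.resize(f["color"][t:t+h,l:l+w],None,fx=sc,fy=sc,interpolation=cv2.INTER_CUBIC)
    for i,q in enumerate(parts(lid)):
        hu=cv2.convexHull((((proj(f,T(p,q))+.5)-[l,t])*sc).astype(np.int32)); cv2.polylines(im,[hu],True,[(255,0,0),(0,255,0)][i%2],1)
    save(name,im)
E
python3 - <<'E'
from h import *; import pickle
from scipy.optimize import minimize
F=pickle.load(open("F.pkl","rb")); P=parts()
f=F["wrist"]; a=unproj(f,[[174,181],[270,10],[310,170],[343,92],[195,82]],0); print(a.round())
M={n:F[n+"_t"][0]["pixels"].astype(np.float32) for n in["scene","side","wrist"]}
def cost(p,ns):
    c=0
    for n in ns:
        s=sil(F[n],p,P); c+=1-np.minimum(s,M[n]).sum()/np.maximum(s,M[n]).sum()
    return c/len(ns)
d=a[1,:2]-a[0,:2]; y0=np.arctan2(d[1],d[0])-np.pi/2
c0=(a[0,:2]+a[1,:2])/2
for ns in (["wrist"],["scene"],["side"],["scene","side","wrist"]):
    best=None
    for dy in (-.2,.1,.4):
        x0=np.r_[c0,y0+dy]
        r=minimize(cost,x0,args=(ns,),method="Nelder-Mead",options=dict(initial_simplex=[x0,x0+[20,0,0],x0+[0,20,0],x0+[0,0,.2]],xatol=.05,fatol=1e-5))
        if best is None or r.fun<best.fun: best=r
    print(ns,best.x.round(3),best.fun)
    if ns==["wrist"]: overlay(f,best.x,[150,0,200,200],3,"ow.png")
p=best.x; np.save("p.npy",p)
for n in("scene","side"):
    for q in ("vial_1","petri_dish"):
        for b in finder.boxes_of(q,n)[:2]:
            l,t,w,h=b["rect"]; print(n,q,unproj(F[n],[[l+w/2,t+h/2]],25 if q=="vial_1" else 8).round())
E
```

```text
[[445.   0.   0.]
 [558. 180.   0.]
 [602.  13.   0.]
 [636.  98.   0.]
 [476. 109.   0.]]
['wrist'] [ 5.39544e+02  9.10630e+01 -4.23000e-01] 0.11743265390396118
['scene'] [ 5.4201e+02  9.1951e+01 -4.3500e-01] 0.12347573041915894
['side'] [ 5.41973e+02  9.39010e+01 -4.29000e-01] 0.10189849138259888
['scene', 'side', 'wrist'] [ 5.41282e+02  9.26410e+01 -4.25000e-01] 0.12360664457082748
scene vial_1 [[630.  96.  25.]]
scene vial_1 [[481. 103.  25.]]
scene petri_dish [[607.  20.   8.]]
side vial_1 [[485. 105.  25.]]
side vial_1 [[635.  96.  25.]]
side petri_dish [[606.  18.   8.]]
side petri_dish [[490. 123.   8.]]
```

View pics/ow.png

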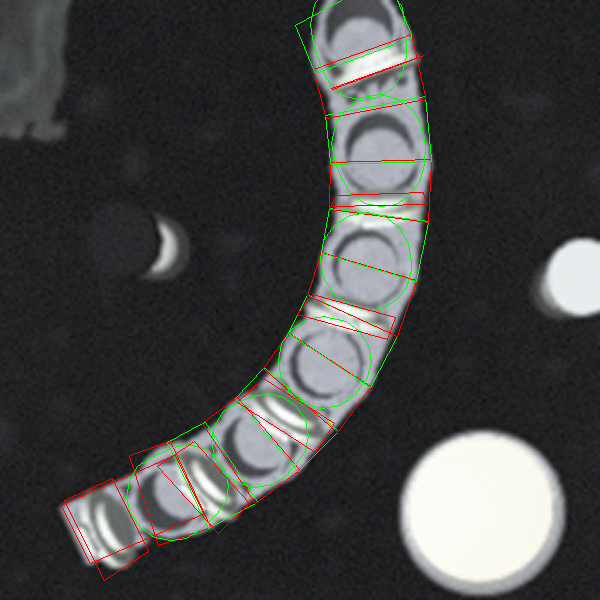

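The overlay matches the tray: wells and lug line up, and all views agree within about 2 mm at (541, 92.5, -24.4°). Next I'll compute the sweep path, with the fingertips at z≈45 and the pads' width along the tangent.

```bash
cat >> h.py <<'E'
POSE=np.array([541.,92.3,-0.425])
def path(s):  # s arc length from well 1 centre -> x,y,yaw(tangent deg)
    sc=np.clip(s,0,180); a=WA[0]+sc/120; q=arc(120,a)+(s-sc)*np.array([-np.sin(a),np.cos(a)])
    return np.r_[T(POSE,[[*q,0]])[0,:2],np.rad2deg(a+POSE[2])+90]
E
python3 - <<'E'
from h import *
for s in [-70]+list(range(-60,226,6)): print(s,path(s).round(1))
E
```

```text
-70 [427.9  -2.5  22.7]
-60 [437.2   1.3  22.7]
-54 [442.7   3.6  22.7]
-48 [448.2   6.   22.7]
-42 [453.8   8.3  22.7]
-36 [459.3  10.6  22.7]
-30 [464.8  12.9  22.7]
-24 [470.4  15.2  22.7]
-18 [475.9  17.5  22.7]
-12 [481.4  19.8  22.7]
-6 [487.   22.1  22.7]
0 [492.5  24.5  22.7]
6 [498.   26.9  25.5]
12 [503.3  29.6  28.4]
18 [508.5  32.6  31.3]
24 [513.6  35.9  34.1]
30 [518.5  39.3  37. ]
36 [523.2  43.1  39.9]
42 [527.7  47.   42.7]
48 [532.   51.2  45.6]
54 [536.1  55.6  48.5]
60 [539.9  60.2  51.3]
66 [543.6  65.   54.2]
72 [547.   69.9  57.1]
78 [550.1  75.   59.9]
84 [553.   80.3  62.8]
90 [555.6  85.7  65.6]
96 [557.9  91.2  68.5]
102 [560.   96.9  71.4]
108 [561.7 102.6  74.2]
114 [563.2 108.4  77.1]
120 [564.4 114.3  80. ]
126 [565.3 120.2  82.8]
132 [565.9 126.2  85.7]
138 [566.2 132.2  88.6]
144 [566.2 138.2  91.4]
150 [565.9 144.2  94.3]
156 [565.3 150.1  97.2]
162 [564.4 156.1 100. ]
168 [563.2 162.  102.9]
174 [561.7 167.8 105.8]
180 [560.  173.5 108.6]
186 [558.1 179.2 108.6]
192 [556.1 184.9 108.6]
198 [554.2 190.6 108.6]
204 [552.3 196.2 108.6]
210 [550.4 201.9 108.6]
216 [548.5 207.6 108.6]
222 [546.6 213.3 108.6]
```

apply_moves([
  [-1,-0.0147,-0.00025,0,0,0,-6.73],
  [-1,-0.0147,-0.00025,0,0,0,-6.73],
  [-1,-0.0147,-0.00025,0,0,0,-6.73],
  [-1,-0.0147,-0.00025,0,0,0,-6.73],
  [-1,-0.0147,-0.00025,0,0,0,-6.73],
], newtons=10)

```text
time_s: 1.82
ee_pos: [500.8, -1.2, 198.5]
ee_rot: [180.0, -0.0, 56.0]
force: [-0.7, 0.7, 0.4]
gripper_width: 60.9
gripper_force: 0.0
```

apply_moves([
  [-1,-0.0147,-0.00025,0,0,0,-6.73],
  [-1,-0.0147,-0.00025,0,0,0,-6.73],
  [-1,-0.0147,-0.00025,0,0,0,-6.73],
  [-1,-0.0147,-0.00025,0,0,0,-6.73],
  [-1,-0.0147,-0.00025,0,0,0,-6.73],
])

```text
time_s: 2.23
ee_pos: [427.3, -2.5, 198.5]
ee_rot: [180.0, -0.0, 22.4]
force: [0.8, -0.3, 0.6]
gripper_width: 27.5
gripper_force: 0.0
```

apply_moves([
  [-1,0,0,-0.02,0,0,0],
  [-1,0,0,-0.03,0,0,0],
  [-1,0,0,-0.03,0,0,0],
  [-1,0,0,-0.02,0,0,0],
  [-1,0,0,0,0,0,0],
])

```text
time_s: 2.65
ee_pos: [424.7, -2.4, 95.2]
ee_rot: [-179.8, 0.4, 22.7]
force: [-0.5, 1.3, -0.1]
gripper_width: 0.1
gripper_force: 0.0
```

Run:
```python
from h import *
from scipy.optimize import minimize
f=cams.grab_frame("wrist"); o=finder.trace("tray","wrist"); print([x["score"] for x in o][:3])
M=o[0]["pixels"].astype(np.float32);P=parts()
def cost(p):
    s=sil(f,p,P); return 1-np.minimum(s,M).sum()/np.maximum(s,M).sum()
x0=POSE
r=minimize(cost,x0,method="Nelder-Mead",options=dict(initial_simplex=[x0,x0+[8,0,0],x0+[0,8,0],x0+[0,0,.1]],xatol=.05,fatol=1e-5))
print(r.x.round(3),r.fun,cost(POSE)); overlay(f,POSE,[0,0,560,420],1.4,"ow2.png"); print(status.state()["ee_pos"])
```

```text
[0.89, 0.35]
[ 5.40115e+02  8.99160e+01 -4.33000e-01] 0.09451425075531006 0.110943615
[428.12832847  -2.50146175  98.65511011]
```

View pics/ow2.png

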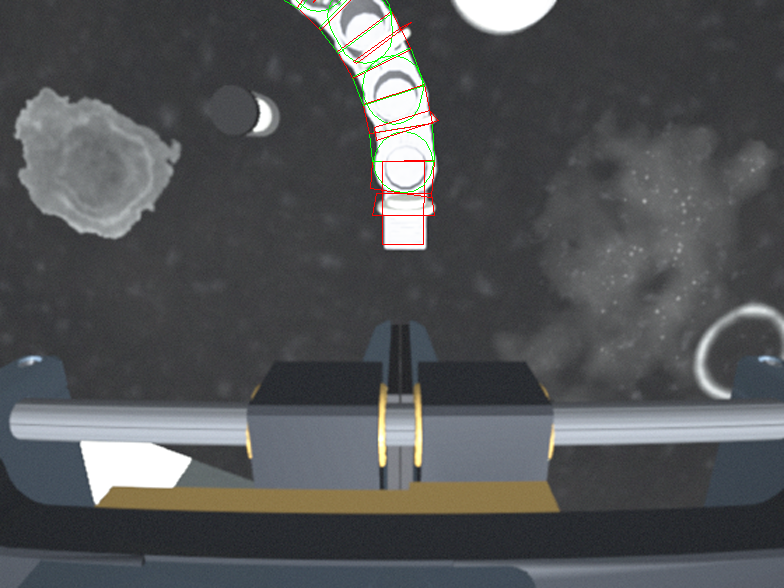

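The tray pose is confirmed within about 2 mm: the closed fingers at column 400 line up with the lug and well 1 at column 405. I'll lower to the sweep height, then start the pass.

apply_moves([
  [-1,0,0,-0.015,0,0,0],
  [-1,0,0,-0.015,0,0,0],
  [-1,0,0,-0.0095,0,0,0],
  [-1,0,0,0,0,0,0],
  [-1,0,0,0,0,0,0],
])

```text
time_s: 3.17
ee_pos: [429.2, -2.5, 60.2]
ee_rot: [179.9, -0.1, 22.7]
force: [-0.3, -0.4, 0.5]
gripper_width: 0.7
gripper_force: 0.0
```

apply_moves([
  [-1,0.0055,0.0023,0,0,0,0],
  [-1,0.0055,0.0023,0,0,0,0],
  [-1,0.0055,0.0023,0,0,0,0],
  [-1,0.0055,0.0023,0,0,0,0],
  [-1,0.0055,0.0023,0,0,0,0],
])

```text
time_s: 3.58
ee_pos: [456.6, 9.3, 59.3]
ee_rot: [180.0, -0.1, 22.7]
force: [-0.2, -1.3, -0.1]
gripper_width: 0.6
gripper_force: 0.0
```

apply_moves([
  [-1,0.0055,0.0023,0,0,0,0],
  [-1,0.0055,0.0023,0,0,0,0],
  [-1,0.0055,0.0023,0,0,0,0],
  [-1,0.0055,0.0023,0,0,0,0],
  [-1,0.0055,0.0023,0,0,0,0],
])

```text
time_s: 4.0
ee_pos: [483.5, 20.7, 58.9]
ee_rot: [180.0, 0.0, 22.7]
force: [-0.2, 0.1, -0.3]
gripper_width: 0.7
gripper_force: 0.0
```

Run:
```python
from h import *
f=cams.grab_frame("wrist"); s=cams.grab_frame("side")
a=cv2.resize(f["color"][0:300,180:480],(400,400)); b=cv2.resize(s["color"][160:300,180:320],(400,400),interpolation=cv2.INTER_CUBIC)
save("c1.png",np.hstack([a,b]))
```

```text
(no output)
```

View pics/c1.png

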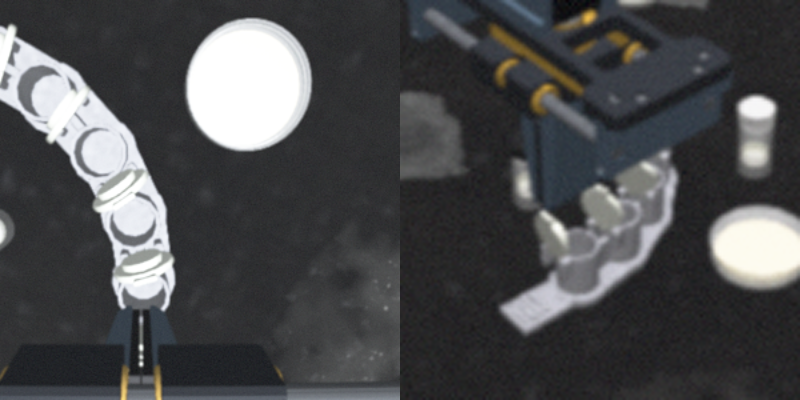

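Run:
```python
from h import *
s=cams.grab_frame("side"); st=status.state(); e=st["ee_pos"]; print(e,st["qvel"].round(2),st["force"])
im=cv2.resize(s["color"][140:300,170:330],(600,600),interpolation=cv2.INTER_CUBIC)
def pt(X,c):
    u=((proj(s,X)[0]+.5)-[170,140])*600/160; cv2.circle(im,tuple(u.astype(int).tolist()),4,c,-1); print(np.round(u))
pt([e[0],e[1],e[2]-14],(255,0,0))
for i in range(6): pt([*path(36*i)[:2],37],(0,255,0))
pt([*path(-47)[:2],5],(0,0,255))
save("c2.png",im)
```

```text
[483.34604023  20.63648657  58.87064754] [-0.23 -0.43  1.06 -0.11  0.3  -0.12] [0.22368649 0.48235732 0.9776019 ]
[252. 387.]
[271. 391.]
[326. 350.]
[358. 304.]
[366. 256.]
[351. 212.]
[318. 175.]
[187. 494.]
```

View pics/c2.png

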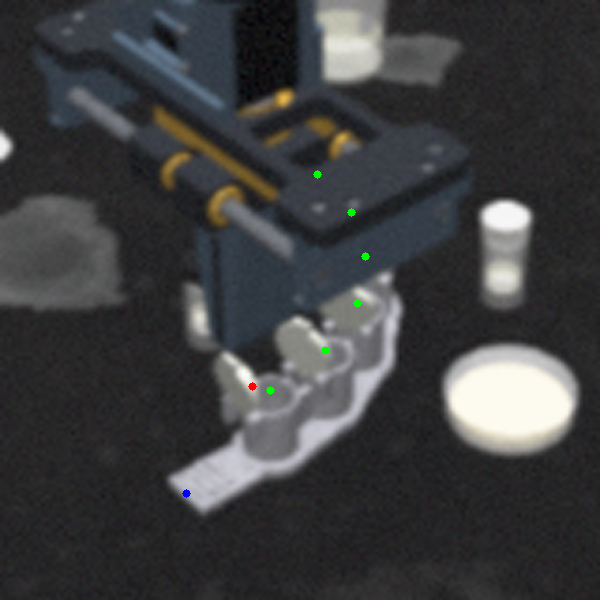

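Run:
```python
from h import *; import pickle
F=pickle.load(open("F.pkl","rb"))
for n in("side","scene","wrist"):
    print("start",n,[proj(F[n],[575+dx,dy,z]).round()[0].tolist() for dx in(-46,46) for dy in(-16,16) for z in (184.5,)])
    f=cams.grab_frame(n); 
    if n=="wrist": print(n,proj(f,[[483.3,20.6,45],[483.3+14.8,20.6+6.2,45],[492.5,24.5,37]]).round()); w=f
    else: g=f if n=="scene" else None; g is not None and print(proj(g,[483.3,20.6,45]))
a=cv2.resize(w["color"][180:330,200:400],(800,600),interpolation=cv2.INTER_CUBIC)
u=proj(g,[483.3,20.6,45])[0].astype(int); b=cv2.resize(g["color"][u[1]-50:u[1]+50,u[0]-50:u[0]+50],(400,400),interpolation=cv2.INTER_CUBIC)
cv2.circle(b,(200,200),3,(255,0,0),-1)
save("c3.png",np.hstack([cv2.resize(a,(400,300)),b[50:350]]))
```

```text
start side [[273.0, 178.0], [266.0, 166.0], [332.0, 168.0], [324.0, 157.0]]
start scene [[288.0, 185.0], [280.0, 175.0], [331.0, 170.0], [323.0, 160.0]]
[[260.88445363 228.76160714]]
start wrist [[216.0, 262.0], [213.0, 214.0], [358.0, 262.0], [362.0, 214.0]]
wrist [[286. 236.]
 [286. 212.]
 [286. 217.]]
```

View pics/c3.png

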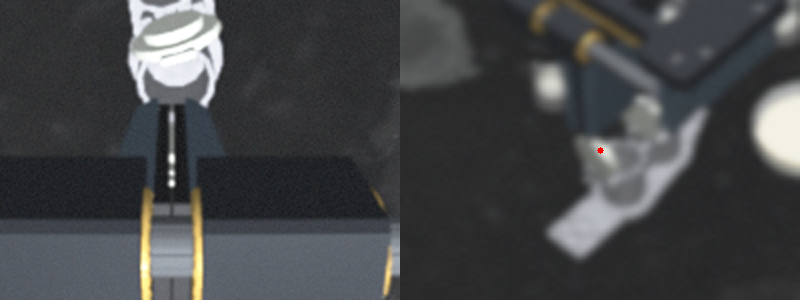

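Run:
```python
from h import *
s=cams.grab_frame("side"); print(env.finger_overhang, [a for a in dir(env) if a[0]!='_'])
for z in (45,55,65,75,85):
    print(z,((proj(s,[[473.7,2,z],[503.3,14.4,z],[463.3,26.9,z]])-[170,140])*3.75).round().tolist())
```

```text
14.0 ['Unreachable', 'finger_overhang', 'job_done']
45 [[240.0, 418.0], [299.0, 385.0], [201.0, 385.0]]
55 [[240.0, 400.0], [299.0, 367.0], [200.0, 367.0]]
65 [[239.0, 382.0], [299.0, 349.0], [199.0, 349.0]]
75 [[238.0, 363.0], [299.0, 331.0], [198.0, 331.0]]
85 [[238.0, 345.0], [299.0, 312.0], [198.0, 313.0]]
```

Run:
```python
from h import *
st=status.state(); e=st["ee_pos"]; c,s=np.cos(np.deg2rad(22.7)),np.sin(np.deg2rad(22.7))
def cor(z): return np.array([[e[0]+a*c-b*s,e[1]+a*s+b*c,z] for a,b in((16,-13.5),(16,13.5),(-16,-13.5),(-16,13.5))])
F={n:cams.grab_frame(n) for n in("scene","wrist")}
for n in F:
    for z in (45,65,75,85,95): print(n,z,proj(F[n],cor(z)).round(1).tolist())
w=cv2.resize(F["wrist"]["color"][190:290,236:336],(400,400),interpolation=cv2.INTER_CUBIC)
u=proj(F["scene"],e)[0].astype(int); x0,y0=u-40; print(x0,y0)
b=cv2.resize(F["scene"]["color"][y0:y0+80,x0:x0+80],(400,400),interpolation=cv2.INTER_CUBIC)
for im,n,o,k in((w,"wrist",[236,190],4),(b,"scene",[x0,y0],5)):
    for z,col in((45,(255,0,0)),(65,(255,255,0)),(85,(0,255,0))):
        q=((proj(F[n],cor(z))+.5-o)*k).astype(np.int32); cv2.polylines(im,[q[[0,1,3,2]]],True,col,1)
save("c4.png",np.hstack([w,b]))
```

```text
scene 45 [[270.4, 227.7], [261.1, 221.5], [260.1, 236.7], [250.8, 230.1]]
scene 65 [[270.1, 221.6], [260.7, 215.3], [259.6, 230.5], [250.1, 224.0]]
scene 75 [[270.0, 218.4], [260.5, 212.1], [259.3, 227.4], [249.8, 220.8]]
scene 85 [[269.8, 215.2], [260.2, 208.9], [259.1, 224.2], [249.5, 217.6]]
scene 95 [[269.7, 211.9], [260.0, 205.6], [258.8, 220.9], [249.1, 214.3]]
wrist 45 [[307.5, 212.9], [263.7, 212.9], [306.5, 260.5], [264.6, 260.5]]
wrist 65 [[309.7, 223.1], [261.5, 223.1], [308.6, 274.8], [262.6, 274.8]]
wrist 75 [[311.0, 229.0], [260.2, 229.0], [309.7, 283.0], [261.5, 283.0]]
wrist 85 [[312.4, 235.6], [258.8, 235.6], [311.0, 292.1], [260.2, 292.1]]
wrist 95 [[314.0, 243.0], [257.3, 243.0], [312.4, 302.2], [258.8, 302.2]]
220 184
```

View pics/c4.png

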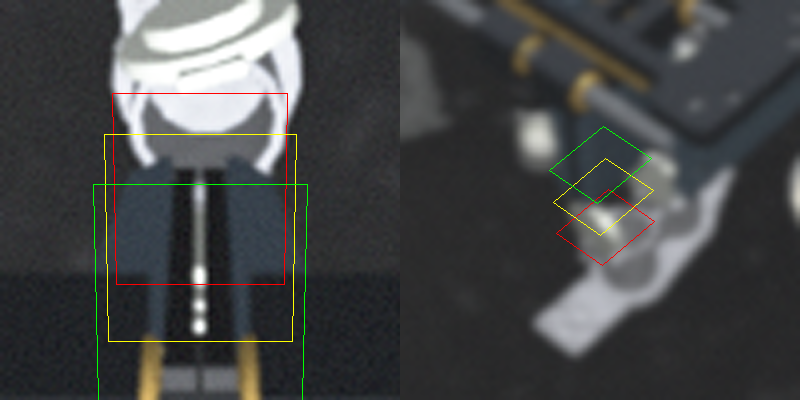

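The pictures agree with each other but not with the stated overhang. In all three cameras the fingertips end about 30–40 mm higher than stated (z≈80), so they passed above lid 1 without touching it. I'll back off behind the lug and find the true tip height with a gentle touch on the bare worktop.

apply_moves([
  [-1,-0.0139,-0.0058,0,0,0,0],
  [-1,-0.0139,-0.0058,0,0,0,0],
  [-1,-0.0139,-0.0058,0,0,0,0],
  [-1,-0.0139,-0.0058,0,0,0,0],
  [-1,-0.0139,-0.0058,0,0,0,0],
])

```text
time_s: 4.87
ee_pos: [412.7, -8.8, 59.0]
ee_rot: [180.0, -0.0, 22.7]
force: [-1.1, -1.2, 0.0]
gripper_width: 0.4
gripper_force: 0.0
```

apply_moves([
  [-1,0,0,0,0,0,0],
  [-1,0,0,-0.01,0,0,0],
  [-1,0,0,-0.01,0,0,0],
  [-1,0,0,-0.01,0,0,0],
  [-1,0,0,-0.005,0,0,0],
])

```text
time_s: 5.28
ee_pos: [413.9, -8.3, 23.3]
ee_rot: [-180.0, 0.0, 22.7]
force: [-1.4, 0.8, 0.3]
gripper_width: 0.5
gripper_force: 0.0
```

apply_moves([
  [-1,0,0,0,0,0,0],
  [-1,0,0,-0.002,0,0,0],
  [-1,0,0,-0.002,0,0,0],
  [-1,0,0,-0.002,0,0,0],
  [-1,0,0,0,0,0,0],
])

```text
time_s: 5.7
ee_pos: [413.6, -8.5, 17.9]
ee_rot: [180.0, -0.0, 22.7]
force: [0.1, 0.7, 0.1]
gripper_width: 0.3
gripper_force: 0.0
```

apply_moves([
  [-1,0,0,-0.0015,0,0,0],
  [-1,0,0,-0.0015,0,0,0],
  [-1,0,0,-0.0015,0,0,0],
  [-1,0,0,-0.0005,0,0,0],
  [-1,0,0,0,0,0,0],
])

```text
time_s: 6.12
ee_pos: [413.4, -8.5, 12.8]
ee_rot: [-180.0, 0.0, 22.7]
force: [0.4, 0.4, -0.6]
gripper_width: 0.5
gripper_force: 0.0
```

apply_moves([
  [-1,0,0,-0.002,0,0,0],
  [-1,0,0,-0.002,0,0,0],
  [-1,0,0,-0.002,0,0,0],
  [-1,0,0,-0.002,0,0,0],
  [-1,0,0,0,0,0,0],
])

```text
time_s: 6.53
ee_pos: [413.2, -8.5, 4.6]
ee_rot: [-180.0, 0.0, 22.7]
force: [-0.4, 0.1, -0.4]
gripper_width: 0.7
gripper_force: 0.0
```

apply_moves([
  [-1,0,0,-0.002,0,0,0],
  [-1,0,0,-0.002,0,0,0],
  [-1,0,0,-0.002,0,0,0],
  [-1,0,0,-0.001,0,0,0],
  [-1,0,0,0,0,0,0],
])

```text
time_s: 6.95
ee_pos: [413.3, -8.5, -2.3]
ee_rot: [-180.0, 0.0, 22.7]
force: [0.5, 0.5, 0.1]
gripper_width: 0.3
gripper_force: 0.0
```

apply_moves([
  [-1,0,0,-0.002,0,0,0],
  [-1,0,0,-0.002,0,0,0],
  [-1,0,0,-0.002,0,0,0],
  [-1,0,0,-0.001,0,0,0],
  [-1,0,0,0,0,0,0],
])

```text
time_s: 7.37
ee_pos: [413.3, -8.5, -9.3]
ee_rot: [-180.0, 0.0, 22.7]
force: [-0.3, 0.0, -0.2]
gripper_width: 0.8
gripper_force: 0.0
```

apply_moves([
  [-1,0,0,-0.001,0,0,0],
  [-1,0,0,-0.001,0,0,0],
  [-1,0,0,-0.001,0,0,0],
  [-1,0,0,-0.001,0,0,0],
  [-1,0,0,0,0,0,0],
])

```text
time_s: 7.78
ee_pos: [413.4, -8.5, -13.2]
ee_rot: [-180.0, 0.0, 22.7]
force: [-0.2, 0.1, -0.1]
gripper_width: 0.7
gripper_force: 0.0
```

apply_moves([
  [-1,0,0,-0.001,0,0,0],
  [-1,0,0,-0.001,0,0,0],
  [-1,0,0,-0.001,0,0,0],
  [-1,0,0,0,0,0,0],
])

```text
time_s: 8.12
ee_pos: [413.6, -8.5, -15.2]
ee_rot: [180.0, -0.0, 22.7]
force: [-2.3, -0.2, 10.8]
gripper_width: 0.6
gripper_force: 5.6
```

apply_moves([
  [-1,0,0,-0.001,0,0,0],
  [-1,0,0,-0.001,0,0,0],
  [-1,0,0,0,0,0,0],
])

```text
time_s: 8.37
ee_pos: [413.6, -8.5, -15.3]
ee_rot: [180.0, -0.0, 22.7]
force: [-7.7, 0.6, 36.8]
gripper_width: 0.5
gripper_force: 18.0
```

The tip touches the worktop at TCP z = -15.2, so the true fingertips sit 15 mm behind the reported TCP. For tips at z≈45 the TCP must be at z≈30.

apply_moves([
  [-1,0,0,0.006,0,0,0],
  [-1,0,0,0.014,0,0,0],
  [-1,0,0,0.014,0,0,0],
  [-1,0,0,0.014,0,0,0],
  [-1,0,0,0,0,0,0],
])

```text
time_s: 8.78
ee_pos: [415.4, -8.6, 31.9]
ee_rot: [179.9, -0.3, 22.7]
force: [0.7, -0.3, 0.4]
gripper_width: 0.8
gripper_force: 0.0
```

Run:
```python
from h import *
from scipy.optimize import minimize
f=cams.grab_frame("wrist"); o=finder.trace("tray","wrist")
M=o[0]["pixels"].astype(np.float32);P=parts()
print(o[0]["score"],o[0]["rect"])
def cost(p):
    s=sil(f,p,P); return 1-np.minimum(s,M).sum()/np.maximum(s,M).sum()
x0=np.array([540.6,91.2,-.429])
r=minimize(cost,x0,method="Nelder-Mead",options=dict(initial_simplex=[x0,x0+[8,0,0],x0+[0,8,0],x0+[0,0,.1]],xatol=.05,fatol=1e-5))
print(r.x.round(3),r.fun,cost(x0)); st=status.state(); print(st["ee_pos"],st["force"])
for l in ("lid_1",): print([(round(b["score"],2),np.round(b["rect"]).tolist()) for b in finder.boxes_of(l,"wrist")])
```

```text
0.8 [224.8, 0.0, 90.2, 182.0]
[ 5.40324e+02  9.02870e+01 -4.31000e-01] 0.10494756698608398 0.111334026
[413.70707465  -8.50385439  30.00199887] [-0.38267048 -0.16462293 -0.20608282]
[(0.85, [258.0, 43.0, 53.0, 30.0]), (0.74, [260.0, 125.0, 55.0, 23.0])]
```

```bash
sed -i 's/^POSE=.*/POSE=np.array([540.6,91.2,-0.429])/' h.py
python3 - <<'E'
from h import *
q=[path(s) for s in range(-50,226,25)]
for s,a,b in zip(range(-50,226,25),q,q[1:]): print(s,a.round(1),((b-a)/5).round(2))
E
```

```text
-50 [445.6   4.5  22.4] [4.62 1.91 0.  ]
-25 [468.7  14.   22.4] [4.62 1.91 0.  ]
0 [491.8  23.6  22.4] [4.39 2.38 2.39]
25 [513.8  35.4  34.4] [3.8  3.23 2.39]
50 [532.8  51.6  46.3] [3.05 3.95 2.39]
75 [548.1  71.3  58.3] [2.17 4.49 2.39]
100 [558.9  93.8  70.2] [1.19 4.85 2.39]
125 [564.9 118.   82.1] [0.17 4.99 2.39]
150 [565.7 143.   94.1] [-0.87  4.91  2.39]
175 [561.4 167.5 106. ] [-1.56  4.75  0.48]
200 [553.6 191.3 108.4] [-1.58  4.74  0.  ]
```

apply_moves([
  [-1,0.0064,0.0026,0,0,0,0],
  [-1,0.0064,0.0026,0,0,0,0],
  [-1,0.0064,0.0026,0,0,0,0],
  [-1,0.0064,0.0026,0,0,0,0],
  [-1,0.0064,0.0026,0,0,0,0],
])

```text
time_s: 9.35
ee_pos: [446.4, 4.9, 29.6]
ee_rot: [-180.0, 0.0, 22.7]
force: [-0.5, -0.6, 1.1]
gripper_width: 0.1
gripper_force: 0.0
```

apply_moves([
  [-1,0.0046,0.0019,0,0,0,0],
  [-1,0.0046,0.0019,0,0,0,0],
  [-1,0.0046,0.0019,0,0,0,0],
  [-1,0.0046,0.0019,0,0,0,0],
  [-1,0.0046,0.0019,0,0,0,0],
])

```text
time_s: 9.77
ee_pos: [468.9, 14.2, 30.0]
ee_rot: [180.0, 0.0, 22.7]
force: [-0.2, 0.4, 0.7]
gripper_width: 0.1
gripper_force: 0.0
```

```bash
cat > lids.py <<'E'
# numeric check: which model lids (open vs shut) do the networks see
from h import *
for n in ("side","scene"):
    f=cams.grab_frame(n); B=finder.boxes_of("lid_1",n); st=status.state()
    for i in range(6):
        q=[parts(l)[14+2*i+0] for l in (1.8,0.)]
        out=[]
        for X in q:
            u=proj(f,T(POSE,X)); l,t=u.min(0); r,b=u.max(0); best=(0,0)
            for o in B:
                L,Tt,w,h=o["rect"]; iw=min(r,L+w)-max(l,L); ih=min(b,Tt+h)-max(t,Tt)
                if iw>0 and ih>0:
                    k=iw*ih/((r-l)*(b-t)+w*h-iw*ih)
                    if k>best[0]: best=(round(k,2),round(o["score"],2))
            out.append(best)
        print(n,i+1,"open",out[0],"shut",out[1])
print(st["ee_pos"].round(1),st["force"].round(1))
E
python3 -c "
from h import *
print(len(parts()),[len(p) for p in parts()])"; python3 lids.py
```

```text
25 [8, 8, 8, 8, 8, 8, 8, 8, 8, 8, 8, 8, 8, 34, 4, 34, 4, 34, 4, 34, 4, 34, 4, 34, 4]
side 1 open (0, 0) shut (0, 0)
side 2 open (0, 0) shut (0, 0)
side 3 open (0, 0) shut (0, 0)
side 4 open (0, 0) shut (0, 0)
side 5 open (np.float64(0.09), 0.49) shut (np.float64(0.05), 0.49)
side 6 open (np.float64(0.66), 0.49) shut (np.float64(0.27), 0.49)
scene 1 open (0, 0) shut (0, 0)
scene 2 open (0, 0) shut (0, 0)
scene 3 open (0, 0) shut (0, 0)
scene 4 open (0, 0) shut (np.float64(0.03), 0.52)
scene 5 open (np.float64(0.36), 0.52) shut (np.float64(0.19), 0.52)
scene 6 open (np.float64(0.43), 0.37) shut (np.float64(0.3), 0.37)
[468.3  14.   29.9] [-0.4 -0.1 -0.6]
```

apply_moves([
  [-1,0.0047,0.0019,0,0,0,0],
  [-1,0.0047,0.0019,0,0,0,0],
  [-1,0.0047,0.0019,0,0,0,0],
  [-1,0.0047,0.0019,0,0,0,0],
  [-1,0.0047,0.0019,0,0,0,0],
])

```text
time_s: 10.38
ee_pos: [492.6, 23.7, 30.0]
ee_rot: [180.0, -0.0, 22.7]
force: [0.5, 0.8, -0.8]
gripper_width: 0.3
gripper_force: 0.0
```

```bash
cat > br.py <<'E'
# grey level on the upper part of the lids if upright (z 50..64) and on the shut lid's face, side camera
from h import *
f=cams.grab_frame("side"); g=cv2.cvtColor(f["color"],cv2.COLOR_RGB2GRAY)
import pickle; F=pickle.load(open("F.pkl","rb")); g0=cv2.cvtColor(F["side"]["color"],cv2.COLOR_RGB2GRAY)
for i in range(6):
    o=parts(1.8)[14+2*i]; t=o[2:].mean(0); m=o[:2].mean(0)
    up=[T(POSE,[m+(t-m)*k])[0] for k in (.5,.7,.9)]; sh=[[*path(36*i+d)[:2],37] for d in(-5,0,5)]
    v=lambda G,P:[int(G[int(round(y)),int(round(x))]) for x,y in proj(f,P)]
    print(i+1,"up",v(g0,up),"->",v(g,up)," face",v(g0,sh),"->",v(g,sh))
st=status.state(); print(st["ee_pos"].round(1),st["force"].round(1))
E
python3 br.py
```

```text
1 up [117, 121, 122] -> [74, 51, 51]  face [122, 115, 116] -> [244, 251, 250]
2 up [136, 139, 136] -> [53, 53, 55]  face [135, 165, 129] -> [125, 73, 59]
3 up [125, 125, 132] -> [52, 30, 32]  face [124, 126, 157] -> [61, 64, 43]
4 up [132, 135, 135] -> [97, 60, 63]  face [136, 136, 137] -> [75, 68, 57]
5 up [117, 135, 136] -> [72, 100, 115]  face [118, 165, 190] -> [62, 69, 53]
6 up [121, 124, 129] -> [54, 31, 55]  face [124, 145, 131] -> [65, 32, 34]
[493.9  24.   30.1] [ 1.9 -0.2 -0. ]
```

Lid 1 is now shut: its face reads bright white and the upright part is gone. I'll carry on along the arc.

apply_moves([
  [-1,0.0046,0.0021,0,0,0,2.4],
  [-1,0.0045,0.0022,0,0,0,2.4],
  [-1,0.0043,0.0024,0,0,0,2.4],
  [-1,0.0042,0.0026,0,0,0,2.4],
  [-1,0.0041,0.0027,0,0,0,2.4],
])

```text
time_s: 10.85
ee_pos: [514.0, 35.7, 29.9]
ee_rot: [180.0, 0.0, 34.8]
force: [-0.1, 0.7, -0.3]
gripper_width: 0.6
gripper_force: 0.0
```

apply_moves([
  [-1,0.0041,0.0029,0,0,0,2.4],
  [-1,0.0039,0.0031,0,0,0,2.4],
  [-1,0.0038,0.0032,0,0,0,2.4],
  [-1,0.0037,0.0034,0,0,0,2.4],
  [-1,0.0035,0.0035,0,0,0,2.4],
])

```text
time_s: 11.27
ee_pos: [533.0, 51.8, 29.9]
ee_rot: [180.0, 0.0, 46.8]
force: [-0.3, -0.7, 1.1]
gripper_width: 0.5
gripper_force: 0.0
```

```bash
python3 br.py
```

```text
1 up [117, 121, 122] -> [85, 34, 36]  face [122, 115, 116] -> [252, 252, 252]
2 up [136, 139, 136] -> [251, 219, 46]  face [135, 165, 129] -> [252, 252, 250]
3 up [125, 125, 132] -> [53, 58, 59]  face [124, 126, 157] -> [96, 78, 45]
4 up [132, 135, 135] -> [43, 44, 46]  face [136, 136, 137] -> [44, 44, 46]
5 up [117, 135, 136] -> [86, 94, 165]  face [118, 165, 190] -> [36, 34, 35]
6 up [121, 124, 129] -> [59, 71, 101]  face [124, 145, 131] -> [50, 60, 64]
[533.9  52.4  30. ] [0.5 0.2 0.2]
```

apply_moves([
  [-1,0.0034,0.0037,0,0,0,2.4],
  [-1,0.0032,0.0038,0,0,0,2.4],
  [-1,0.0031,0.0039,0,0,0,2.4],
  [-1,0.0029,0.0041,0,0,0,2.4],
  [-1,0.0027,0.0042,0,0,0,2.4],
])

```text
time_s: 11.73
ee_pos: [548.0, 71.4, 29.9]
ee_rot: [-180.0, 0.0, 58.8]
force: [0.1, -0.2, -0.2]
gripper_width: 0.1
gripper_force: 0.0
```

apply_moves([
  [-1,0.0025,0.0043,0,0,0,2.4],
  [-1,0.0023,0.0044,0,0,0,2.4],
  [-1,0.0022,0.0045,0,0,0,2.4],
  [-1,0.002,0.0046,0,0,0,2.4],
  [-1,0.0018,0.0047,0,0,0,2.4],
])

```text
time_s: 12.15
ee_pos: [558.8, 93.9, 29.9]
ee_rot: [-180.0, 0.0, 70.8]
force: [0.3, -1.1, 0.0]
gripper_width: 0.7
gripper_force: 0.0
```

```bash
python3 br.py
```

```text
1 up [117, 121, 122] -> [84, 37, 33]  face [122, 115, 116] -> [251, 252, 251]
2 up [136, 139, 136] -> [251, 217, 44]  face [135, 165, 129] -> [251, 252, 251]
3 up [125, 125, 132] -> [252, 251, 247]  face [124, 126, 157] -> [251, 252, 251]
4 up [132, 135, 135] -> [80, 76, 58]  face [136, 136, 137] -> [124, 122, 123]
5 up [117, 135, 136] -> [41, 44, 34]  face [118, 165, 190] -> [60, 66, 66]
6 up [121, 124, 129] -> [76, 63, 58]  face [124, 145, 131] -> [121, 145, 131]
[559.3  94.7  29.9] [0.2 0.2 0.6]
```

apply_moves([
  [-1,0.0016,0.0048,0,0,0,2.4],
  [-1,0.0014,0.0048,0,0,0,2.4],
  [-1,0.0012,0.0049,0,0,0,2.4],
  [-1,0.001,0.0049,0,0,0,2.4],
  [-1,0.0008,0.0049,0,0,0,2.4],
])

```text
time_s: 12.62
ee_pos: [564.7, 118.1, 29.9]
ee_rot: [-180.0, 0.0, 82.7]
force: [0.2, 0.0, 0.8]
gripper_width: 0.7
gripper_force: 0.0
```

apply_moves([
  [-1,0.0006,0.005,0,0,0,2.4],
  [-1,0.0004,0.005,0,0,0,2.4],
  [-1,0.0002,0.005,0,0,0,2.4],
  [-1,0,0.005,0,0,0,2.4],
  [-1,-0.0002,0.005,0,0,0,2.4],
])

```text
time_s: 13.03
ee_pos: [565.6, 143.1, 29.8]
ee_rot: [-180.0, 0.0, 94.7]
force: [-0.1, 0.3, 0.2]
gripper_width: 0.0
gripper_force: 0.0
```

```bash
python3 br.py
```

```text
1 up [117, 121, 122] -> [82, 35, 36]  face [122, 115, 116] -> [251, 251, 251]
2 up [136, 139, 136] -> [251, 217, 47]  face [135, 165, 129] -> [251, 252, 251]
3 up [125, 125, 132] -> [251, 251, 246]  face [124, 126, 157] -> [251, 251, 251]
4 up [132, 135, 135] -> [251, 251, 250]  face [136, 136, 137] -> [250, 251, 251]
5 up [117, 135, 136] -> [249, 133, 41]  face [118, 165, 190] -> [251, 219, 176]
6 up [121, 124, 129] -> [58, 62, 66]  face [124, 145, 131] -> [205, 226, 228]
[565.7 143.9  29.9] [ 0.2  1.1 -0.2]
```

apply_moves([
  [-1,-0.0005,0.005,0,0,0,2.4],
  [-1,-0.0007,0.005,0,0,0,2.4],
  [-1,-0.0009,0.0049,0,0,0,2.4],
  [-1,-0.0011,0.0049,0,0,0,2.4],
  [-1,-0.0013,0.0048,0,0,0,2.4],
])

```text
time_s: 13.5
ee_pos: [561.2, 167.6, 29.9]
ee_rot: [-180.0, 0.0, 106.7]
force: [0.5, 0.3, -0.1]
gripper_width: 0.5
gripper_force: 0.0
```

apply_moves([
  [-1,-0.0015,0.0048,0,0,0,1],
  [-1,-0.0016,0.0047,0,0,0,0],
  [-1,-0.0016,0.0047,0,0,0,0],
  [-1,-0.0016,0.0047,0,0,0,0],
  [-1,-0.0016,0.0047,0,0,0,0],
])

```text
time_s: 13.92
ee_pos: [553.2, 191.7, 30.0]
ee_rot: [180.0, 0.0, 107.7]
force: [0.2, 0.2, -0.2]
gripper_width: 0.5
gripper_force: 0.0
```

apply_moves([
  [-1,-0.0016,0.0047,0,0,0,0],
  [-1,-0.0016,0.0047,0,0,0,0],
  [-1,-0.0016,0.0047,0,0,0,0],
  [-1,-0.0016,0.0047,0,0,0,0],
  [-1,-0.0016,0.0047,0,0,0,0],
])

```text
time_s: 14.33
ee_pos: [545.2, 215.3, 30.0]
ee_rot: [180.0, 0.0, 107.7]
force: [0.1, -0.4, -0.6]
gripper_width: 0.4
gripper_force: 0.0
```

```bash
python3 br.py
```

```text
1 up [117, 121, 122] -> [79, 37, 34]  face [122, 115, 116] -> [251, 251, 251]
2 up [136, 139, 136] -> [251, 215, 41]  face [135, 165, 129] -> [251, 251, 251]
3 up [125, 125, 132] -> [251, 251, 246]  face [124, 126, 157] -> [251, 251, 251]
4 up [132, 135, 135] -> [251, 251, 250]  face [136, 136, 137] -> [251, 251, 251]
5 up [117, 135, 136] -> [251, 249, 67]  face [118, 165, 190] -> [251, 251, 251]
6 up [121, 124, 129] -> [244, 86, 36]  face [124, 145, 131] -> [251, 251, 251]
[545.  216.1  30. ] [-0.3  0.9 -0.5]
```

All six lids read as shut. I'll raise clear, settle, and check the tray and the bystanders.

apply_moves([
  [-1,0,0,0.02,0,0,0],
  [-1,0,0,0.035,0,0,0],
  [-1,0,0,0.035,0,0,0],
  [-1,0,0,0.035,0,0,0],
  [-1,0,0,0.02,0,0,0],
])

```text
time_s: 14.8
ee_pos: [546.9, 215.4, 179.2]
ee_rot: [179.7, -0.0, 107.7]
force: [1.3, 0.8, -0.9]
gripper_width: 0.6
gripper_force: 0.0
```

apply_moves([
  [-1,0,0,0,0,0,0],
  [-1,0,0,0,0,0,0],
  [-1,0,0,0,0,0,0],
])

```text
time_s: 15.05
ee_pos: [544.6, 214.5, 173.8]
ee_rot: [-179.9, 0.0, 107.7]
force: [-0.7, -0.0, -0.1]
gripper_width: 0.3
gripper_force: 0.0
```

```bash
python3 br.py
python3 - <<'E'
from h import *
from scipy.optimize import minimize
P=parts(0.0); fs=[(n,cams.grab_frame(n)) for n in("scene","side")]
for n,f in fs:
    M=finder.trace("tray",n)[0]["pixels"].astype(np.float32); x0=POSE
    def cost(p):
        s=sil(f,p,P); return 1-np.minimum(s,M).sum()/np.maximum(s,M).sum()
    r=minimize(cost,x0,method="Nelder-Mead",options=dict(initial_simplex=[x0,x0+[8,0,0],x0+[0,8,0],x0+[0,0,.1]],xatol=.05,fatol=1e-5)); print(n,r.x.round(3),round(r.fun,3))
    for q in ("vial_1","petri_dish"): print(q,[np.round(b["rect"]).tolist() for b in finder.boxes_of(q,n)[:2]])
E
```

```text
1 up [117, 121, 122] -> [83, 33, 38]  face [122, 115, 116] -> [251, 250, 251]
2 up [136, 139, 136] -> [250, 214, 45]  face [135, 165, 129] -> [251, 251, 251]
3 up [125, 125, 132] -> [251, 251, 245]  face [124, 126, 157] -> [251, 251, 251]
4 up [132, 135, 135] -> [251, 251, 250]  face [136, 136, 137] -> [250, 251, 251]
5 up [117, 135, 136] -> [251, 249, 62]  face [118, 165, 190] -> [251, 251, 250]
6 up [121, 124, 129] -> [245, 86, 36]  face [124, 145, 131] -> [250, 251, 251]
[544.4 214.4 173.3] [ 0.2  0.2 -0.8]
scene [ 5.42005e+02  9.28110e+01 -4.34000e-01] 0.1
vial_1 [[243.0, 200.0, 11.0, 23.0], [301.0, 182.0, 11.0, 19.0]]
petri_dish [[299.0, 211.0, 26.0, 23.0]]
side [ 5.42017e+02  9.38910e+01 -4.29000e-01] 0.111
vial_1 [[298.0, 194.0, 14.0, 30.0], [221.0, 207.0, 9.0, 26.0]]
petri_dish [[294.0, 232.0, 32.0, 28.0]]
```

The tray fits match the start to within 1 mm in both cameras, and the vials and dish have not moved. I'm handing the job in.

```bash
python3 -c "
from workcell import env
print(env.job_done())"
```

```text
the job is handed in; nothing more can be done
None
```

The job is handed in at about 15 s: all six lids read shut, closed in order from the lug end in one low pass with the tray, vials and dish unmoved; before it, a first approach passed above lid 1 because the fingertips sit about 29 mm higher than stated, and the worktop touch that found this reached about 37 N.

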